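# Clamp the sample can's lid shut

### The job

Lock the lid of the stainless sample can: with closed fingers, push the upright tab of the clamp strap sideways to swing the strap over the lid all the way to its stop, and only then push the raised cam lever fully down. Only push, with the fingertips or the outside of the fingers: do not take the tab or lever between the fingers, do not lift the lid, and leave the tub, jar and weight standing where they are.

Things in the scene. Friction and masses are not known exactly. Their poses are not given: they have to be found in the camera images.
- can_top (a point): Centre of the mouth of the round stainless can, 110 mm above the table. The can is 160 mm in diameter, 110 mm high and fixed to the table. Its frame is upright: its -x points to the keeper (small bracket with an upright stop plate) on the can's rim, which takes the strap's free end when the strap is over; +x points to the strap's pivot post; +z is up.
- lid_mid (a point): Middle of the loose flat stainless lid lying on the can: disc 168 mm in diameter, 6 mm thick, top face 116 mm above the table, 0.4 kg, with a plug that centres it in the can. This point is 3 mm above can_top when the lid is seated.
- strap_pivot (a point): The strap's vertical pivot axis, in the middle of the strap's thickness (131 mm above the table), on a post 105 mm from the can's centre. Stands still.
- strap_tab (a point): Centre of the upright flat finger tab on the strap's free end, 213 mm from the pivot axis, 152 mm above the table. The tab is 24 mm long along the strap, 6 mm thick across it and 36 mm high (134 to 170 mm above the table). Axes turn with the strap: -x from the pivot along the strap to its free end, y across the strap, z up. The strap is a stainless bar 225 mm long, 26 mm wide and 6 mm thick (128 to 134 mm above the table).
- strap (a joint): Swing angle of the strap about its vertical pivot, rad: 0 = over the lid and against its stop (the strap then points from the pivot over the can's centre to the keeper), positive = swung open, out towards the can's +y side; starts 0.75 to 1.2. To close it, the tab is pushed on its +y face, in the strap's own -y direction. Stiff hinge: stays where it is left, about 2 N at the tab moves it.
- lever_hinge (a point): Horizontal hinge axis of the cam lever, which rides on the strap 105 mm from the strap's pivot, 152 mm above the table; over the lid's centre once the strap is over. Axes as strap_tab.
- lever_pad (a point): Middle of the cam lever's black push pad, 64 mm from lever_hinge; in the middle of the lever's 8 mm thickness. The pad is 28 mm long along the lever and 26 mm wide; the lever ends 78 mm from its hinge. Axes turn with the lever: -x from hinge to lever end, z out of the face that is to be pushed (up when the lever is down).
- lever (a joint): Angle of the cam lever above the strap, rad: 0 = fully down (level, pointing along the strap to its free end, its top face 156 mm above the table), positive = raised; starts 0.75 to 1.15, leaning up and towards the strap's free end. Stiff hinge: stays where it is left, about 5 N at the pad moves it.
- tub_mid (a point): Bystander: small square white tub with lid, 64 x 64 mm, 86 mm high, brown label; point at its middle, 43 mm up.
- jar_mid (a point): Bystander: round jar, 52 mm in diameter, 85 mm high; point half-way up.
- weight_mid (a point): Bystander: round steel weight with a knob, 44 mm in diameter, 60 mm high; point half-way up.
Things that resemble listed ones, but are neither listed nor needed, are in the scene too. Of the things like the part that bears can_top, leave any that is turquoise; of the rest the larger one is meant.

How it is judged:
On the way, in this order (a step that is already met when the one before it is completed fails the run):
1. the strap is swung over the lid to its stop, the lever still raised (value of joint strap below 0.06 rad and value of joint lever above 0.5 rad), for 0.2 s.
2. the cam lever is pushed fully down with the strap over (value of joint each of strap, lever below 0.08 rad), for 0.2 s.
At the end, for the whole second after the job is handed in: The strap is within 0.08 rad of its stop, the lever within 0.08 rad of fully down, the lid seated on the can (its middle within 8 mm of the can's mouth centre), and the tub, jar and weight within 25 mm of where they stood (all of step 2 and distance between lid_mid and can_top below 0.008 m and distance of each of tub_mid, jar_mid, weight_mid from where it was at the start of the episode below 0.025 m); the robot touches nothing.
It fails at once if the tub, jar or weight is moved more than 25 mm, lifted or tipped over (distance of any of tub_mid, jar_mid, weight_mid from where it was at the start of the episode above 0.025 m or angle between any of tub_mid, jar_mid, weight_mid's own z axis and vertical above 0.4 rad).
It fails at once if the lid is lifted or shoved off its seat (not (distance between lid_mid and can_top below 0.008 m)).
It fails at once if the lever is pushed down before the strap is over (value of joint lever below 0.5 rad and value of joint strap above 0.12 rad).
It fails at once if the tab is taken between the fingers (x of the grasp point in the frame of strap_tab between -0.018 and 0.018 m and y of the grasp point in the frame of strap_tab between -0.006 and 0.006 m and z of the grasp point in the frame of strap_tab between -0.018 and 0.018 m).
It fails at once if the lever is taken between the fingers (x of the grasp point in the frame of lever_pad between -0.02 and 0.02 m and y of the grasp point in the frame of lever_pad between -0.012 and 0.012 m and z of the grasp point in the frame of lever_pad between -0.006 and 0.006 m).
It also fails if it takes over 51 s, if anything falls off the work surface, if the arm or the gripper's body presses on something with over 40 N, if the wrist force passes 120 N, or if a joint passes its speed limit or range.

### The arm

A 6-joint arm with a two-finger parallel gripper is mounted at the origin on the work surface. World frame = base frame: x ahead of the robot, y to its left, z up, the work surface at z = 0. Lengths are in m, angles in rad, forces in N, time in s.
With the tool pointing down it reaches from about 0.3 to 0.775 m from the base axis. Payload 14.6 kg.
Tool frame: the origin (TCP) lies at the very end of the fingers, on their centre line; the grasp point (between the pads) lies 19 mm behind it (ctrl.hold_point_z is the distance from the TCP to the grasp point, in m); x points along the fingers, y is the direction in which the jaws open and shut, and the axes are right-handed (so a half turn about x gives the same grasp; the last joint's range is limited). The gripper opens to 94 mm and grips with 3 to 60 N. Pads are 16 mm wide; open, the fingers measure 119 mm over their backs; the gripper's body (75 mm by 177 mm) begins 78 mm behind the grasp point.
Start: joints at [1.187, 0.3, 1.521, -0, 1.321, -0.067], TCP at [0.171, 0.523, 0.166] pointing down, gripper open.
Joint ranges: [-3.03, 3.03], [-0.79, 2.21], [0.23, 2.52], [-1.04, 4.18], [0, 3.07], [-2.55, 2.55]. Speed limits (rad/s): [2.22, 2.22, 2.57, 3.14, 3.14, 3.14].

### API

Orientations are given as [roll, pitch, yaw] about the fixed x, y, z axes, in that order (R = Rz(yaw) Ry(pitch) Rx(roll)).
In Python, from station import get_obs, camera, ticket, ctrl gives the robot as it stands.
- The arm moves only by the tool step_arm, never from a script. Its argument "motion" is a list that holds one entry, the list of rows, each a list of 6 numbers: the shift along the tool's x, y, z in m, then the turn, a rotation vector about the tool's x, y, z in degrees. A call has 1 to 12 rows; each row shifts and turns the commanded pose from where the row before left it, along the tool's axes as they then stand; what a row does not reach is not made up. A row lasts 1/8 s, in which the tool goes at most 62.5 mm and 10.7 degrees, less where a joint would pass 70% of its speed; a pose out of reach is approached as far as the arm can. A call is refused whole if a number of a shift passes 0.0625 or a number of a turn 10.7, either way. A call with a gripper value outside its range is refused whole. "fingers" is the finger opening in m, from 0 to 0.094, set as the call begins (left out, the last holds). The fingers move at their own pace and stop on an object; "squeeze" is the grip in N (left out, the last holds). Time passes only in rows, so rows that do not move let the fingers close. It gives the time, the measured TCP pose, the force and the opening at its end, in the units of the state.
- get_obs(): the state, without advancing time (a new reading comes with each control period).
- camera(name): name is "scene" or "top"; returns a dict with "pixels" (420x560x3 uint8, red, green, blue), "fx", "fy", "cx", "cy" (pixels), "k1" (the pictures are not rectified: a ray, as slopes to the right and down, at radius r is drawn at 1 + k1 r^2 times it, then the intrinsics apply), "extrinsics" (4x4, takes a point from world to camera coordinates). Camera axes: x right, y up, looking along -z (the intrinsics and any distortion apply to the point x, -y, -z); pixel columns grow to the right and rows downward; lengths in m; the calibration is good to about 2 mm. A picture is of the moment at which its call begins. There is no depth.
- ticket.hand_in(): hands the job in, once; it reports no verdict.
The state is a dict: "time_s": time; "qpos": joint angles; "joint_vel": joint speeds; "tau": joint torques, N m; "ee_pos": TCP position; "eef_rot": TCP orientation; "force": force on the tool from outside, world axes, zero at the start; "moment": the same for the moment, N m; "grip_width": finger opening in m.
Only numpy, scipy, OpenCV 4.12 (cv2) and the standard library are available. Lean on these libraries where they do the work, as an engineer would, in place of code of your own. Each camera call takes 0.05 s, during which the arm holds its last target.

## Working session

There is one attempt and no reset: what is moved stays moved. The work goes in short steps, Python scripts to look and compute and a tool call to move; the robot and the scene stay as the last step left them, time stands still between calls to the robot, and variables do not carry over. Pictures are saved under pics/ and viewed, and the job is handed in when it is done.

Besides the shell and the picture viewer there is one more tool, called by a JSON object that holds its "op" and its "data". step_arm: Moves the arm, as the interface text tells. Its arguments: {"type":"object","properties":{"motion":{"type":"array","items":{"type":"array","items":{"type":"array","items":{"type":"number"}}}},"fingers":{"type":"number"},"squeeze":{"type":"number"}},"required":["motion"]}

```bash
mkdir -p pics; python3 - <<'E'
from station import get_obs, camera, ctrl
import cv2,numpy as np
o=get_obs();print({k:np.round(v,3).tolist() for k,v in o.items()});print(ctrl.hold_point_z)
for n in("scene","top"):
    c=camera(n);cv2.imwrite(f"pics/{n}0.png",c["pixels"][...,::-1]);print(n,c["fx"],c["fy"],c["cx"],c["cy"],c["k1"]);print(np.round(c["extrinsics"],3))
E
```

```text
{'time_s': 0.0, 'qpos': [1.187, 0.3, 1.522, -0.0, 1.321, -0.067], 'joint_vel': [0.001, 0.001, 0.001, -0.0, 0.001, 0.003], 'tau': [0.002, -53.18, -35.274, 0.071, 0.024, -0.0], 'ee_pos': [0.171, 0.522, 0.165], 'eef_rot': [-1.627, 1.57, -1.944], 'force': [0.386, -0.062, -0.881], 'moment': [0.008, -0.023, -0.004], 'grip_width': 0.094}
0.0188
scene 416.52328891062376 416.52328891062376 282.04713780380615 205.93642879060093 -0.0715941168244409
[[-0.456  0.89  -0.015  0.305]
 [-0.604 -0.297  0.74   0.229]
 [ 0.654  0.346  0.673 -1.269]
 [ 0.     0.     0.     1.   ]]
top 437.6746755413448 437.6746755413448 274.8628601344191 214.14301120475542 -0.04187043303577991
[[-0.011 -1.    -0.016 -0.025]
 [ 0.995 -0.013  0.1   -0.583]
 [-0.1   -0.014  0.995 -1.093]
 [ 0.     0.     0.     1.   ]]
```

View pics/scene0.png

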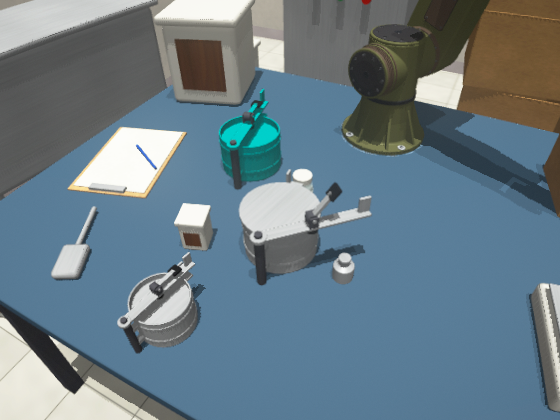

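View pics/top0.png

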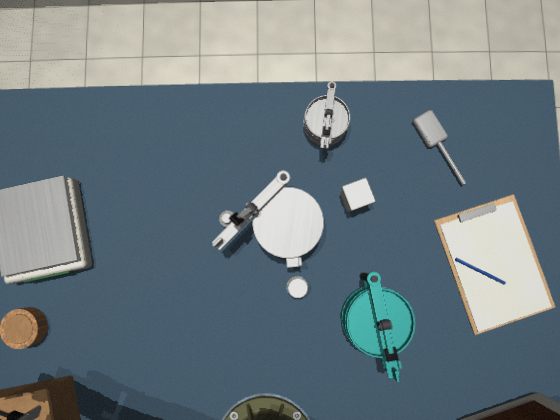

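```bash
cat >h.py <<'E'
import numpy as np,cv2
from station import get_obs, camera
def cam(n):
    c=camera(n);c["E"]=np.array(c["extrinsics"]);c["K"]=np.array([[c["fx"],0,c["cx"]],[0,c["fy"],c["cy"]],[0,0,1]]);c["d"]=np.array([c["k1"],0,0,0,0.]);return c
def ray(c,uv):
    p=cv2.undistortPoints(np.array([[uv]],float),c["K"],c["d"])[0,0]
    R=c["E"][:3,:3];o=-R.T@c["E"][:3,3];return o,R.T@np.array([p[0],-p[1],-1])
def onz(c,uv,z):
    o,d=ray(c,uv);return o+d*(z-o[2])/d[2]
def proj(c,P):
    P=np.atleast_2d(P);q=P@c["E"][:3,:3].T+c["E"][:3,3];q=q*[1,-1,-1]
    return cv2.projectPoints(q,np.zeros(3),np.zeros(3),c["K"],c["d"])[0][:,0]
def tri(ca,a,cb,b):
    o1,d1=ray(ca,a);o2,d2=ray(cb,b)
    s=np.linalg.lstsq(np.c_[d1,-d2],o2-o1,rcond=None)[0];p=o1+d1*s[0];q=o2+d2*s[1];return (p+q)/2,np.linalg.norm(p-q)
def crop(c,x,y,w,h,f,name):
    im=c["pixels"][y:y+h,x:x+w,::-1];cv2.imwrite(name,cv2.resize(im,None,fx=f,fy=f,interpolation=cv2.INTER_CUBIC))
E
python3 - <<'E'
from h import *
t=cam("top");s=cam("scene")
crop(t,200,160,150,150,4,"pics/t1.png");crop(s,220,160,170,140,4,"pics/s1.png")
E
```

```text
(no output)
```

View pics/t1.png

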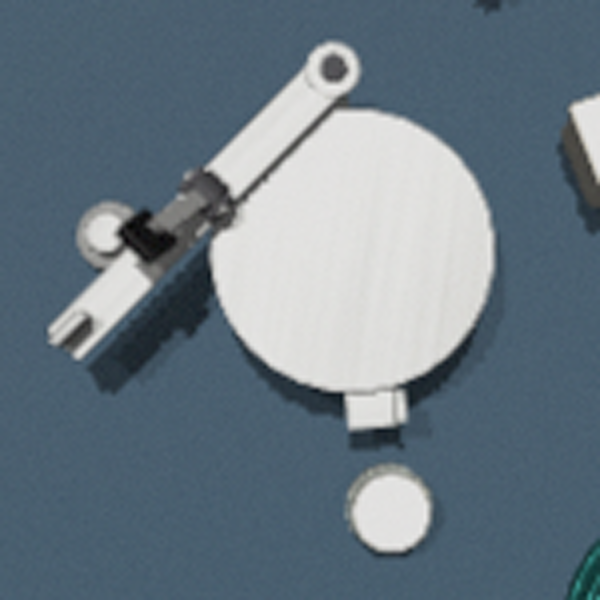

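View pics/s1.png

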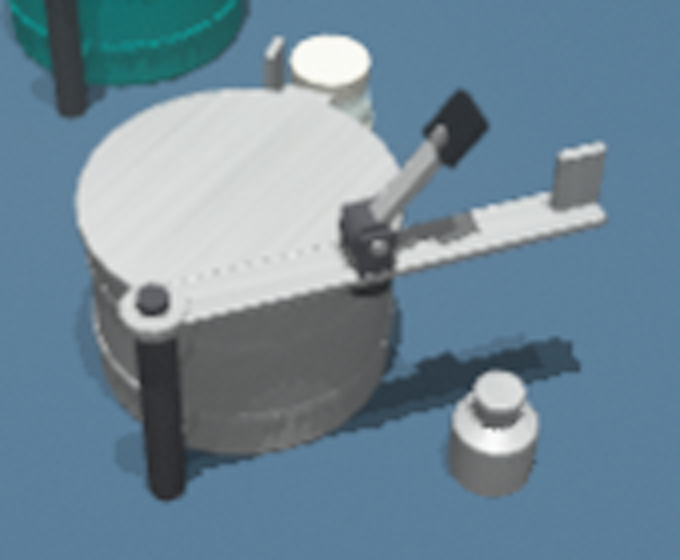

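```bash
python3 - <<'E'
from h import *
np.set_printoptions(precision=4,suppress=True)
t=cam("top");s=cam("scene")
T=lambda x,y:((x+.5)/4-.5+200,(y+.5)/4-.5+160)
S=lambda x,y:((x+.5)/4-.5+220,(y+.5)/4-.5+160)
lid=onz(t,T(353,250),.116);print("lid top",lid)
print("lid scene", onz(s,S(240,195),.116))
for e in [(211,250),(495,250),(353,108),(353,392)]:print("edge",np.hypot(*(onz(t,T(*e),.116)-lid)[:2]))
pv=tri(t,T(333,67),s,S(152,297));print("pivot",pv, onz(t,T(333,67),.139))
P=onz(t,T(333,67),.139)
L=lid
print("pivot-lid dist",np.hypot(*(P-L)[:2]))
# tab top edge corners in scene (557,155)-(606,146), top view tip
for nm,z,px in [("tab top mid top",.170,onz(t,T(77,322),.17)),("tab top mid scene",.17,onz(s,S(581,150),.17)),("strap end",.134,onz(t,T(65,345),.134)),("endc scene",.134,onz(s,S(604,210),.134))]:
  d=px-P;print(nm,px,np.hypot(*d[:2]),np.degrees(np.arctan2(-d[1],-d[0])))
d=P-L;print("can x yaw",np.degrees(np.arctan2(d[1],d[0])))
print("keeper",onz(t,T(377,411),.14))
print("lever end",tri(t,T(150,238),s,S(460,125)))
print("jar",onz(t,T(391,511),.085),"weight",onz(t,T(105,233),.06),"tub",onz(t,(358,194),.086))
E
```

```text
lid top [ 0.5546 -0.0634  0.116 ]
lid scene [ 0.5595 -0.0599  0.116 ]
edge 0.08384788096467317
edge 0.08368484911171177
edge 0.08473217229948944
edge 0.08339631828580742
pivot (array([ 0.66  , -0.0528,  0.1384]), np.float64(8.612162477791125e-05)) [ 0.6599 -0.0529  0.139 ]
pivot-lid dist 0.1058145591159037
tab top mid top [0.5118 0.0921 0.17  ] 0.2072662614459406 -44.37767776438426
tab top mid scene [0.5119 0.0983 0.17  ] 0.21155639273752772 -45.596396549933175
strap end [0.5001 0.1042 0.134 ] 0.22409686158632802 -44.50137256435326
endc scene [0.508  0.1132 0.134 ] 0.2250535686333105 -47.54499668039944
can x yaw 5.683677134359573
keeper [ 0.4602 -0.0754  0.14  ]
lever end (array([0.555 , 0.0498, 0.2001]), np.float64(0.003666167235459142))
jar [ 0.3999 -0.0844  0.085 ] weight [0.5718 0.0904 0.06  ] tub [ 0.6238 -0.236   0.086 ]
```

```bash
cat >>h.py <<'E'
from scipy.spatial.transform import Rotation as Ro
P=np.array([.660,-.053]); YC=np.radians(5.7)
def state():
    o=get_obs();R=Ro.from_euler("xyz",o["eef_rot"]).as_matrix();return o,np.array(o["ee_pos"]),R
def yaw(R): return np.degrees(np.arctan2(R[1,1],R[0,1]))  # heading of tool y
E
python3 - <<'E'
from h import *
o,p,R=state();print(p,np.round(R,3),yaw(R))
psi=np.radians(-45);ex=np.array([np.cos(psi),np.sin(psi)]);ey=np.array([-ex[1],ex[0]])
q=np.r_[P-.213*ex+.045*ey,.2];print(q,R.T@(q-p))
E
```

```text
[0.17128199 0.52252741 0.16567533] [[-0.     0.311  0.95 ]
 [-0.     0.95  -0.311]
 [-1.    -0.    -0.   ]] 71.85047767946435
[0.54120606 0.12943355 0.2       ] [-0.03424366 -0.25831872  0.47396581]
```

{"op": "step_arm", "data": {"motion": [[[-0.06,0,0,0,0,0],[0,-0.029,0.0525,0,0,0],[0,-0.029,0.0525,0,0,0],[0,-0.029,0.0525,0,0,0],[0,-0.029,0.0525,0,0,0],[0,-0.029,0.0525,0,0,0],[0,-0.029,0.0525,0,0,0],[0,-0.029,0.0525,0,0,0],[0,-0.028,0.0525,0,0,0],[0,-0.028,0.0525,0,0,0],[0,0,0,9,0,0],[0,0,0,9,0,0]]], "fingers": 0, "squeeze": 20}}

```text
time_s: 1.8
ee_pos: [0.5399, 0.1286, 0.2254]
eef_rot: [-2.382, 1.57, -3.019]
force: [-0.2, -0.1, 0.6]
grip_width: 0.0002
```

{"op": "step_arm", "data": {"motion": [[[0,0,0,9,0,0],[0,0,0,0,0,0],[0,0,0,0,0,0]]]}}

```text
time_s: 2.17
ee_pos: [0.5396, 0.1293, 0.2258]
eef_rot: [-2.139, 1.571, -2.923]
force: [0.2, 0.7, 0.3]
grip_width: 0.0002
```

```bash
python3 - <<'E'
from h import *
o,p,R=state();print(p,np.round(R,3),yaw(R))
t=cam("top");s=cam("scene")
crop(t,170,140,190,150,4,"pics/t2.png");crop(s,220,80,190,150,4,"pics/s2.png")
E
```

```text
[0.53960481 0.12934273 0.2258208 ] [[-0.     0.706  0.708]
 [-0.     0.708 -0.706]
 [-1.    -0.    -0.   ]] 45.05317033635494
```

View pics/t2.png

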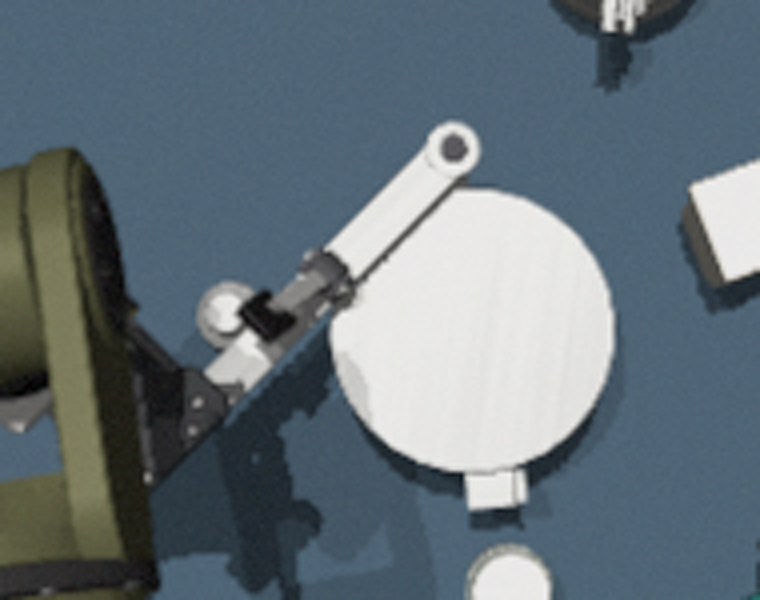

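View pics/s2.png

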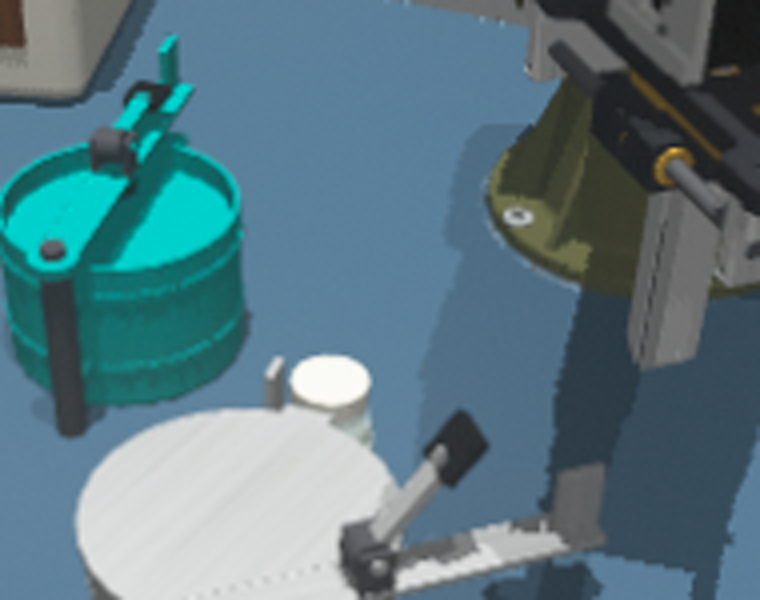

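{"op": "step_arm", "data": {"motion": [[[0.04,0,0,0,0,0],[0.041,0,0,0,0,0],[0,0,0,0,0,0],[0,-0.012,0,0,0,0],[0,-0.012,0,0,0,0],[0,-0.006,0,0,0,0],[0,0,0,0,0,0]]]}}

```text
time_s: 3.15
ee_pos: [0.5184, 0.1078, 0.1456]
eef_rot: [0.932, 1.57, 0.144]
force: [-0.3, -1.2, -0.5]
grip_width: 0.0005
```

```bash
python3 - <<'E'
from h import *
o,p,R=state();print(p,yaw(R),o["force"])
s=cam("scene");crop(s,220,140,190,150,4,"pics/s3.png")
E
```

```text
[0.51839475 0.10779478 0.14557998] 44.81955577982553 [-0.33804333 -1.22007725 -0.48851755]
```

View pics/s3.png

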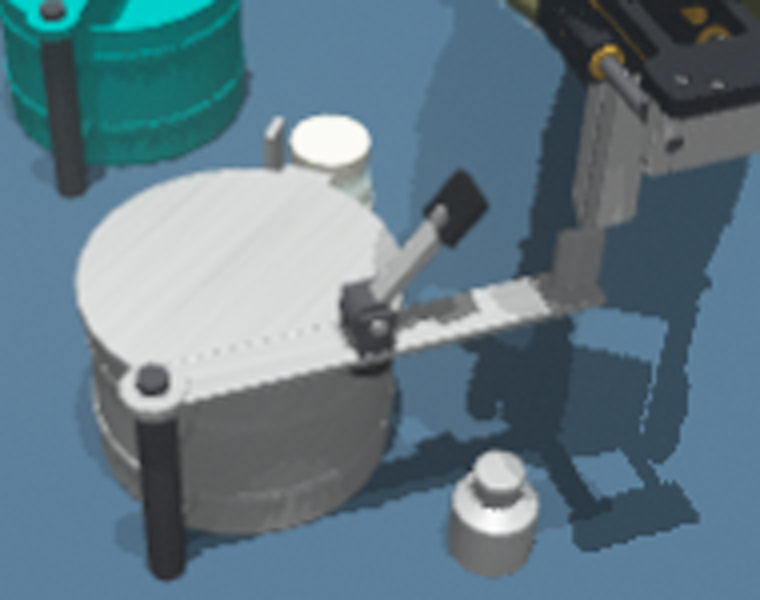

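```bash
python3 - <<'E'
from h import *
o,p,R=state();s=cam("scene")
for off in [(0,0,0),(0,.0125,.008),(0,-.0125,.008),(0,.0125,-.008),(0,-.0125,-.008)]:
    print(off,(proj(s,p+R@np.array(off))-[220,140])*4)
for psi in (-45,-47):
  a=np.radians(psi);ex=np.array([np.cos(a),np.sin(a)]);ey=np.array([-ex[1],ex[0]])
  for z in(.134,.17):
    for r in(.201,.225): print(psi,z,r,(proj(s,np.r_[P-r*ex,z])-[220,140])*4)
E
```

```text
(0, 0, 0) [[588.32007031 281.4310429 ]]
(0, 0.0125, 0.008) [[584.82126801 302.17035865]]
(0, -0.0125, 0.008) [[561.79350375 268.3307708 ]]
(0, 0.0125, -0.008) [[615.28400217 294.75447538]]
(0, -0.0125, -0.008) [[591.71914512 261.23785757]]
-45 0.134 0.201 [[548.82284444 286.04310367]]
-45 0.134 0.225 [[593.23915217 275.28765246]]
-45 0.17 0.201 [[556.94127648 230.37020401]]
-45 0.17 0.225 [[602.63225806 219.69925893]]
-47 0.134 0.201 [[554.85620338 295.46585017]]
-47 0.134 0.225 [[600.2461888 285.694181 ]]
-47 0.17 0.201 [[563.21978921 239.7338758 ]]
-47 0.17 0.225 [[609.92904749 230.0361892 ]]
```

```bash
python3 - <<'E'
from h import *
s=cam("scene")
print((proj(s,[.5396,.1293,.2258])-[220,80])*4)
crop(s,300,80,150,150,5,"pics/s4.png")
for z in (.145,.16,.18,.2,.22):print(z,(proj(s,[.5184,.1078,z])-[300,80])*5)
E
```

```text
[[642.22747178 430.00234476]]
0.145 [[334.82195833 652.1177247 ]]
0.16 [[339.67502869 623.06545057]]
0.18 [[346.32165844 583.15531034]]
0.2 [[353.17680024 541.84505993]]
0.22 [[360.24895795 499.06737719]]
```

View pics/s4.png

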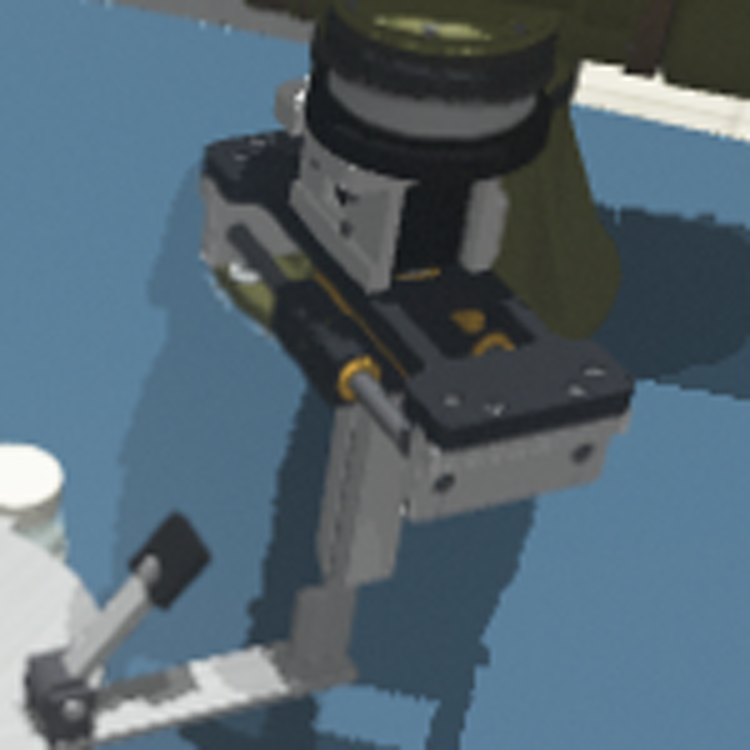

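```bash
python3 - <<'E'
from h import *
np.set_printoptions(precision=4,suppress=True)
s=cam("scene");t=cam("top")
for z in(.13,.145,.165,.185):print(z,onz(s,(300+360/5,80+570/5),z))
crop(t,120,100,190,150,4,"pics/t4.png")
print((proj(t,[.5184,.1078,.1456])-[120,100])*4)
E
```

```text
0.13 [0.4501 0.0977 0.13  ]
0.145 [0.4678 0.1014 0.145 ]
0.165 [0.4913 0.1063 0.165 ]
0.185 [0.5148 0.1113 0.185 ]
[[374.2635 550.9402]]
```

View pics/t4.png

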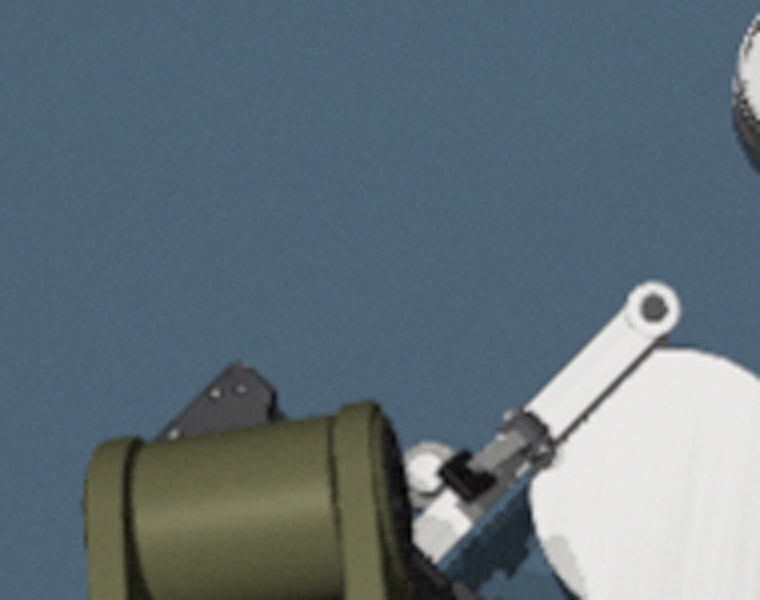

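```bash
python3 - <<'E'
from h import *
o,p,R=state();s=cam("scene");print(p,o["qpos"])
for off in [(-.0968,.0885,.0375),(-.0968,.0885,-.0375),(-.0968,-.0885,.0375),(-.0968,-.0885,-.0375)]:
    print(off,(proj(s,p+R@np.array(off))-[300,80])*5)
# robot base: check projection of base centre
print(proj(s,[[0,0,0],[0.1,0,0],[0,.1,0]]))
t=cam("top");print(proj(t,[[0,0,0],[0.1,0,0],[0,.1,0]]))
crop(s,320,0,200,160,4,"pics/s5.png");cv2.imwrite("pics/top5.png",t["pixels"][...,::-1])
E
```

```text
[0.51846443 0.10830065 0.14478952] [ 1.36772796e-01  2.73026648e-01  1.60583324e+00 -5.74309264e-06
  1.26281880e+00 -6.46195170e-01]
(-0.0968, 0.0885, 0.0375) [[391.15129852 635.45793005]]
(-0.0968, 0.0885, -0.0375) [[596.17568039 585.96764694]]
(-0.0968, -0.0885, 0.0375) [[172.29811356 335.73513482]]
(-0.0968, -0.0885, -0.0375) [[351.19663935 300.65633842]]
[[381.58934708 131.22633015]
 [371.47145333 147.81831855]
 [413.8489655  139.28009653]]
[[265.12797086 444.71429589]
 [264.73849339 404.37293749]
 [225.67907921 444.78443483]]
```

View pics/top5.png

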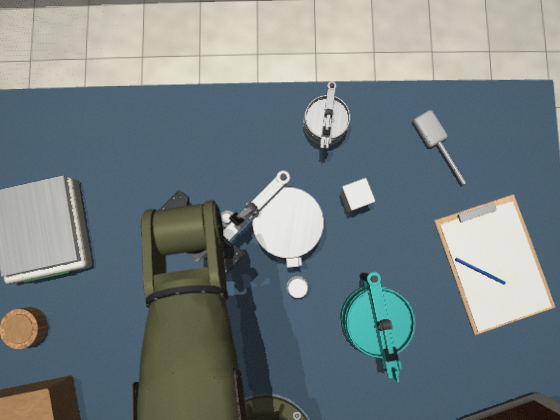

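View pics/s5.png

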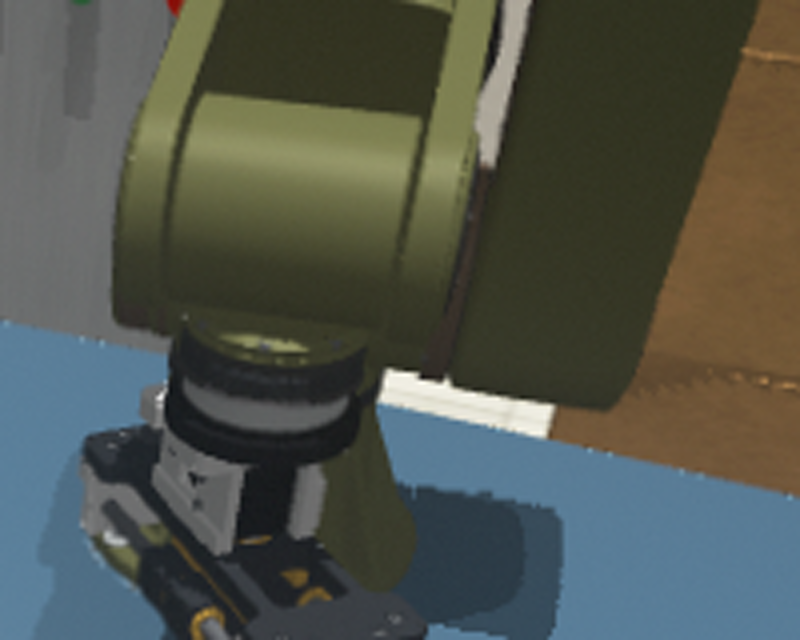

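```bash
python3 - <<'E'
from h import *
np.set_printoptions(precision=4,suppress=True)
o,p,R=state();s=cam("scene");t=cam("top")
a=(120+238/4,100+362/4);
for b in [(428,425),(428,440),(410,520)]:
    q,e=tri(t,a,s,(300+b[0]/5,80+b[1]/5));print(q,e,R.T@(q-p))
# same with (+y,-z) corner: top ~(160,440)?
E
```

```text
[0.6017 0.1443 0.3209] 0.004132904454242268 [-0.1761  0.0844  0.0332]
[0.6025 0.1453 0.3162] 0.004282257423068423 [-0.1715  0.0857  0.033 ]
[0.6074 0.1484 0.2906] 0.010396007464527178 [-0.1459  0.0913  0.0344]
```

{"op": "step_arm", "data": {"motion": [[[0,0.03,0,0,0,0],[0.035,0,0,0,0,0],[0,0,0,0,0,0],[0,0,0,0,0,0]]]}}

```text
time_s: 4.1
ee_pos: [0.54, 0.1293, 0.1109]
eef_rot: [0.95, 1.57, 0.162]
force: [-0.2, 0.1, -0.9]
grip_width: 0.0006
```

```bash
python3 - <<'E'
from h import *
o,p,R=state();print(p,yaw(R),o["force"])
s=cam("scene");crop(s,300,100,150,150,5,"pics/s6.png")
print((proj(s,p)-[300,100])*5)
E
```

```text
[0.53996668 0.12927134 0.11093701] 44.84089467541697 [-0.16515421  0.07598055 -0.8928714 ]
[[359.22908609 668.22476073]]
```

View pics/s6.png

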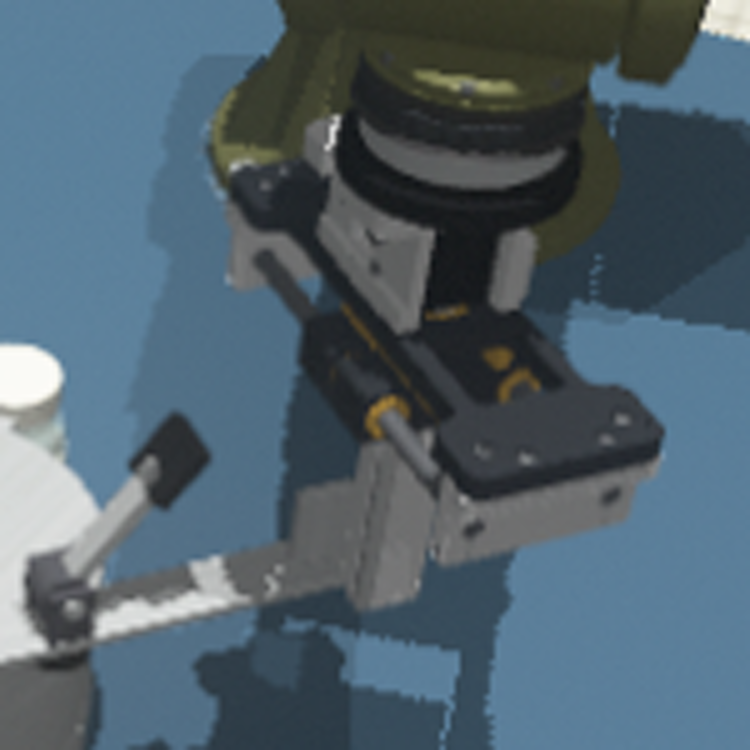

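{"op": "step_arm", "data": {"motion": [[[0,-0.015,0,0,0,0],[0,-0.01,0,0,0,0],[0,-0.008,0,0,0,0],[0,0,0,0,0,0],[0,0,0,0,0,0]]]}}

```text
time_s: 4.78
ee_pos: [0.5163, 0.106, 0.1099]
eef_rot: [-0.86, 1.571, -1.648]
force: [0.2, 0.7, -0.5]
grip_width: 0.0005
```

```bash
python3 - <<'E'
from h import *
o,p,R=state();print(p,yaw(R),o["force"])
s=cam("scene");crop(s,300,100,150,150,5,"pics/s7.png")
t=cam("top");crop(t,190,140,190,150,4,"pics/t7.png")
E
```

```text
[0.51628869 0.10599644 0.10990243] 44.84161694711454 [ 0.17389853  0.66261225 -0.47590757]
```

View pics/s7.png

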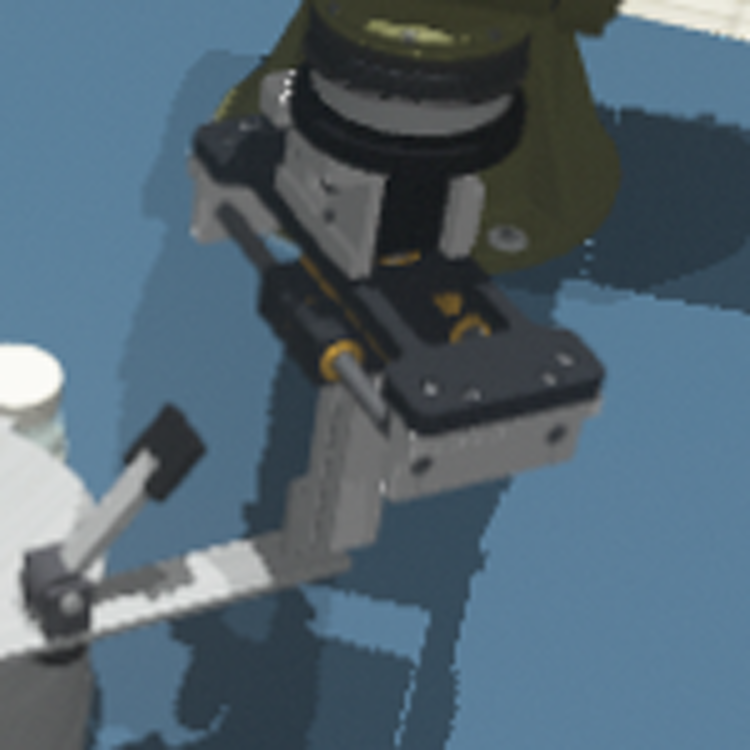

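View pics/t7.png

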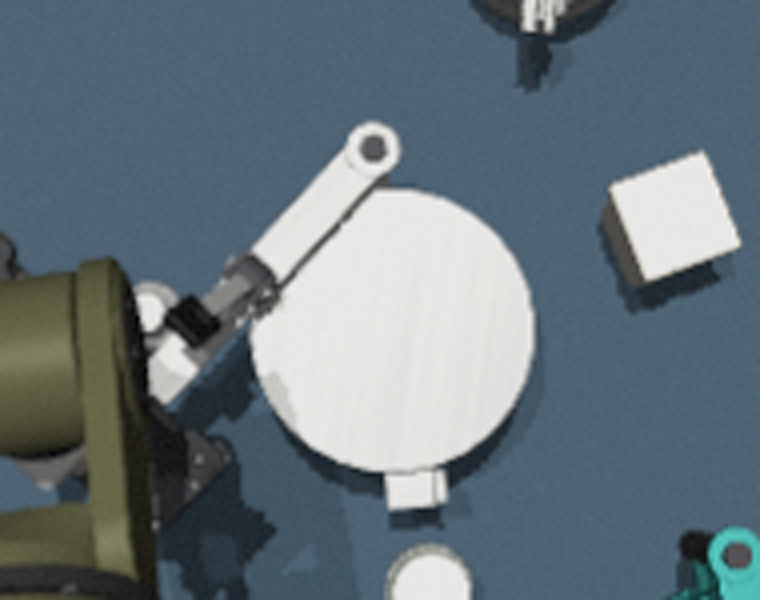

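{"op": "step_arm", "data": {"motion": [[[0,-0.0093,-0.0002,-2.5,0,0],[0,-0.0186,-0.0005,-5,0,0],[0,-0.0186,-0.0005,-5,0,0],[0,-0.0186,-0.0005,-5,0,0],[0,-0.0186,-0.0005,-5,0,0],[0,-0.0186,-0.0005,-5,0,0],[0,-0.0186,-0.0005,-5,0,0],[0,-0.0186,-0.0005,-5,0,0],[0,-0.0093,-0.0002,-2.5,0,0],[0,0,0,0,0,0]]]}}

```text
time_s: 6.12
ee_pos: [0.4456, -0.0218, 0.1099]
eef_rot: [-1.912, 1.571, -2.003]
force: [-0.5, -0.5, -0.1]
grip_width: 0.0001
```

```bash
python3 - <<'E'
from h import *
o,p,R=state();print(p,yaw(R),o["force"])
s=cam("scene");crop(s,220,100,190,150,4,"pics/s8.png")
t=cam("top");crop(t,190,140,190,150,4,"pics/t8.png")
a=np.radians(yaw(R)-90);ex=np.array([np.cos(a),np.sin(a)]);d=p[:2]-P
print("r",d@ex, "off in tool-y", d@[-ex[1],ex[0]])
E
```

```text
[ 0.44557697 -0.02180574  0.10985526] 84.79169938509398 [-0.46699408 -0.51069152 -0.06294622]
r -0.21636945075210084 off in tool-y 0.011600816697516246
```

View pics/s8.png

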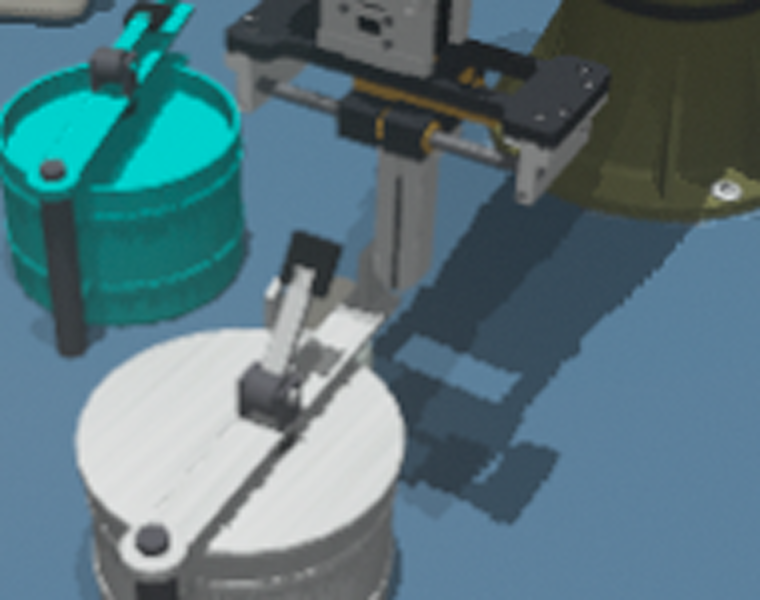

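View pics/t8.png

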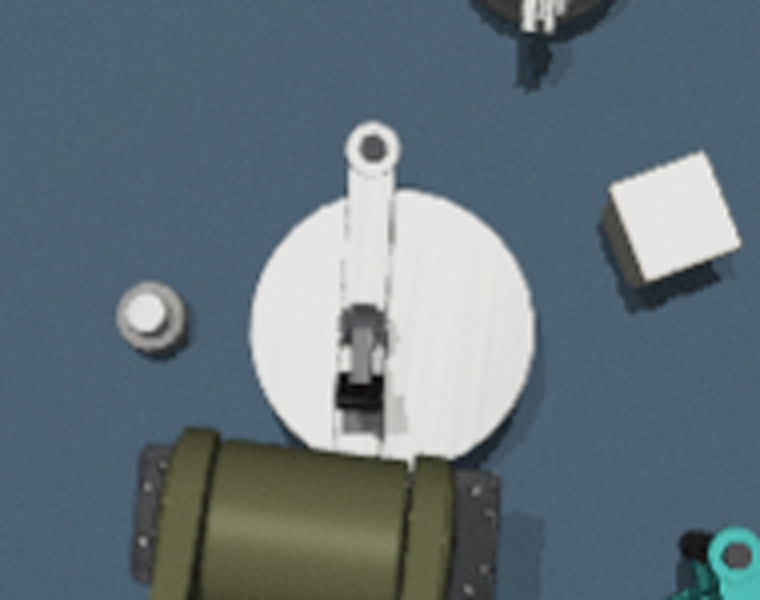

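{"op": "step_arm", "data": {"motion": [[[0,-0.0093,-0.0002,-2.5,0,0],[0,-0.0093,-0.0002,-2.5,0,0],[0,-0.0074,-0.0002,-2,0,0],[0,-0.0037,0,-1,0,0],[0,0,0,0,0,0]]]}}

```text
time_s: 6.85
ee_pos: [0.4438, -0.0511, 0.1098]
eef_rot: [-1.835, 1.571, -1.786]
force: [0.1, -0.6, 0.8]
grip_width: 0.0006
```

{"op": "step_arm", "data": {"motion": [[[0,-0.0037,0,-1,0,0],[0,0,0,0,0,0]]]}}

```text
time_s: 7.1
ee_pos: [0.4439, -0.0549, 0.1098]
eef_rot: [-2.321, 1.571, -2.254]
force: [-0.3, 2.1, 0.2]
grip_width: 0.0003
```

{"op": "step_arm", "data": {"motion": [[[0,-0.003,0,0,0,0],[0,0,0,0,0,0]]]}}

```text
time_s: 7.35
ee_pos: [0.4441, -0.0572, 0.1098]
eef_rot: [1.584, 1.569, 1.651]
force: [-1.3, 7.3, 0.7]
grip_width: 0.0003
```

```bash
python3 - <<'E'
from h import *
o,p,R=state();print(p,yaw(R),o["force"])
s=cam("scene");crop(s,220,100,190,150,4,"pics/s9.png")
t=cam("top");crop(t,190,140,190,150,4,"pics/t9.png")
a=np.radians(yaw(R)-90);ex=np.array([np.cos(a),np.sin(a)]);d=p[:2]-P
print("r",d@ex, "off in tool-y", d@[-ex[1],ex[0]])
a=YC;ex=np.array([np.cos(a),np.sin(a)]);print("off closed frame", d@[-ex[1],ex[0]])
E
```

```text
[ 0.44411755 -0.05722901  0.10981119] 93.83941535629953 [-1.25461973  7.25565535  0.73574303]
r -0.21568110547610062 off in tool-y 0.010236039056352758
off closed frame 0.017233294895514274
```

View pics/s9.png

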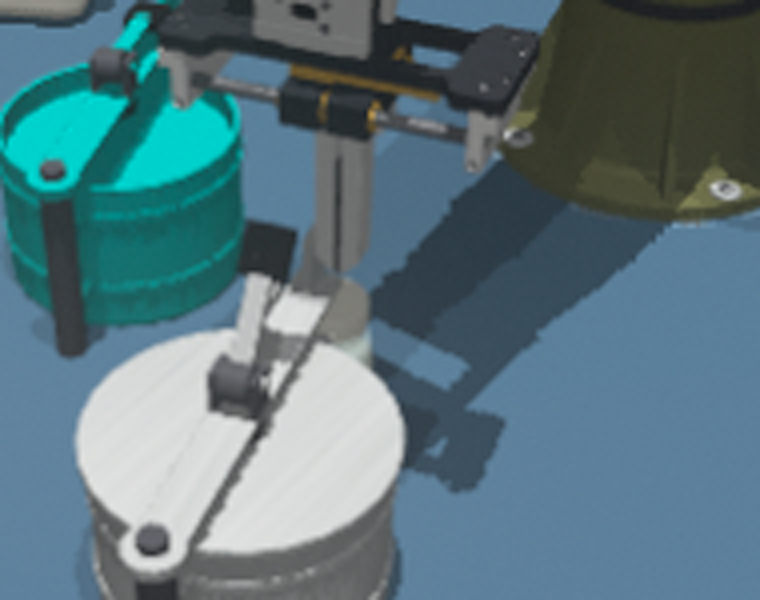

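View pics/t9.png

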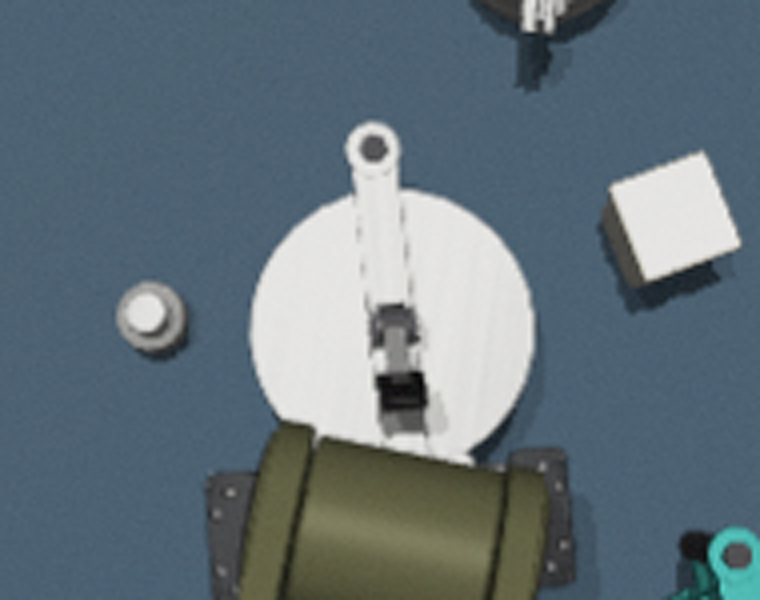

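{"op": "step_arm", "data": {"motion": [[[0,-0.004,0,0,0,0],[0,0,0,0,0,0],[0,0,0,0,0,0],[0,0,0,0,0,0]]]}}

```text
time_s: 7.95
ee_pos: [0.4441, -0.0575, 0.1098]
eef_rot: [1.628, 1.563, 1.696]
force: [-3.1, 38.5, 5.9]
grip_width: 0.0002
```

{"op": "step_arm", "data": {"motion": [[[0,0.02,0,0,0,0],[0,0.03,0,0,0,0],[-0.04,0.03,0,0,0,0],[-0.05,0.03,0,0,0,0],[-0.05,0.03,0,0,0,0],[-0.02,0.03,0,0,0,0],[0,0,0,0,0,0]]]}}

```text
time_s: 8.82
ee_pos: [0.4335, 0.1088, 0.2711]
eef_rot: [0.038, 1.568, 0.107]
force: [0.0, -0.1, -0.6]
grip_width: -0.0
```

```bash
python3 - <<'E'
from h import *
o,p,R=state();print(p,yaw(R),o["force"])
s=cam("scene");crop(s,220,120,160,140,5,"pics/s10.png")
t=cam("top");crop(t,230,150,130,120,5,"pics/t10.png")
E
```

```text
[0.43346182 0.10879942 0.2710579 ] 93.96410119131605 [ 0.00354121 -0.13814226 -0.56438181]
```

View pics/s10.png

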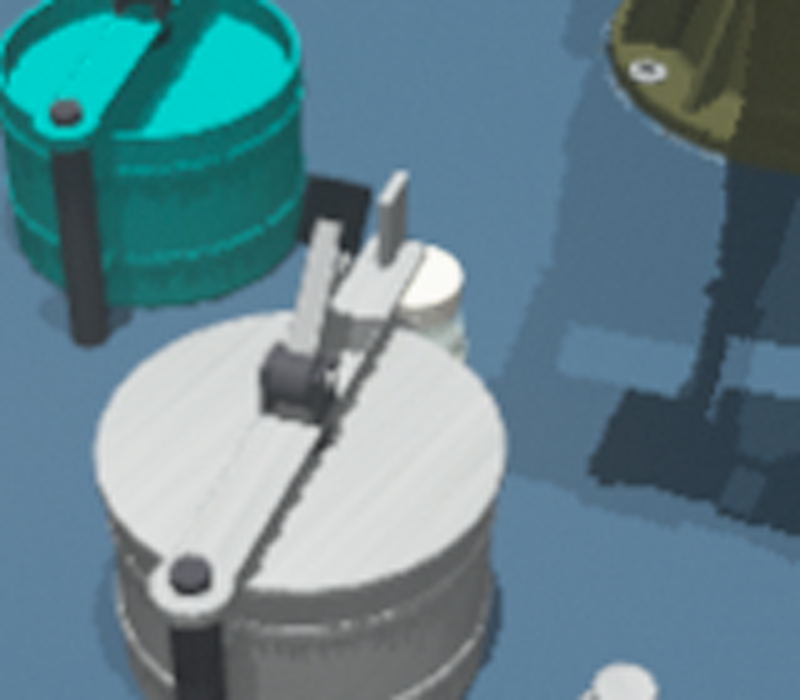

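View pics/t10.png

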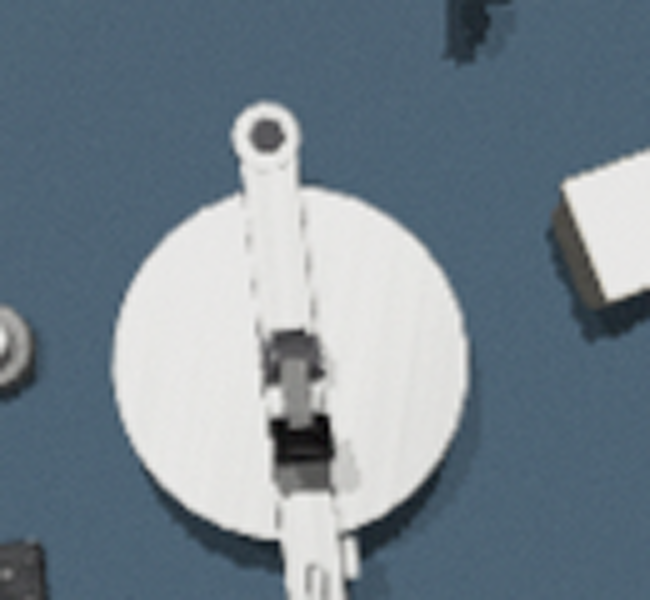

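```bash
python3 - <<'E'
from h import *
np.set_printoptions(precision=4,suppress=True)
s=cam("scene");t=cam("top")
T=lambda x,y:(230+x/5-.4,150+y/5-.4)
S=lambda x,y:(220+x/5-.4,120+y/5-.4)
tab=tri(t,T(317,568),s,S(400,175));print("tab top",tab)
d=P-tab[0][:2];print(np.hypot(*d),np.degrees(np.arctan2(d[1],d[0])),"vs 5.7")
pad=tri(t,T(302,438),s,S(338,212));print("pad",pad)
a=YC;ex=np.array([np.cos(a),np.sin(a)]);H=P-.105*ex
h=-(pad[0][:2]-H)@ex;z=pad[0][2]-.152;print("H",H,h,z,np.hypot(h,z),np.arctan2(z,h))
o,p,R=state()
tgt=H-.035*ex;print("tgt",tgt,"tool move",R.T@np.r_[tgt-p[:2],0],yaw(R))
E
```

```text
tab top (array([ 0.4573, -0.0688,  0.1814]), np.float64(0.007811087110552582))
0.20333448476021904 4.444606568432121 vs 5.7
pad (array([ 0.5146, -0.0655,  0.201 ]), np.float64(0.0015913401548554944))
H [ 0.5555 -0.0634] 0.0409006491218453 0.04896157349044161 0.06379732578445761 0.8748618642314255
tgt [ 0.5207 -0.0669] tool move [-0.0001 -0.1792  0.0762] 93.79648471505091
```

{"op": "step_arm", "data": {"motion": [[[0,-0.045,0.0195,0,0,0],[0,-0.045,0.0195,0,0,0],[0,-0.045,0.0195,0,0,0],[0,-0.044,0.0195,0,0,0],[0,0,0,-1.9,0,0],[0.04,0,0,0,0,0],[0.03,0,0,0,0,0],[0,0,0,0,0,0]]]}}

```text
time_s: 10.02
ee_pos: [0.5215, -0.0653, 0.198]
eef_rot: [2.84, 1.567, 2.94]
force: [0.2, -0.2, -0.1]
grip_width: 0.0003
```

```bash
python3 - <<'E'
from h import *
o,p,R=state();print(p,yaw(R),o["force"])
a=YC;ex=np.array([np.cos(a),np.sin(a)]);H=P-.105*ex
d=p[:2]-H;print("h",-d@ex,"lat",d@[-ex[1],ex[0]])
s=cam("scene");crop(s,220,90,160,140,5,"pics/s11.png")
E
```

```text
[ 0.52147288 -0.06532388  0.19800448] 95.75923776123652 [ 0.15009328 -0.18154639 -0.06510601]
h 0.034066183173066956 lat 0.001495534214102551
```

View pics/s11.png

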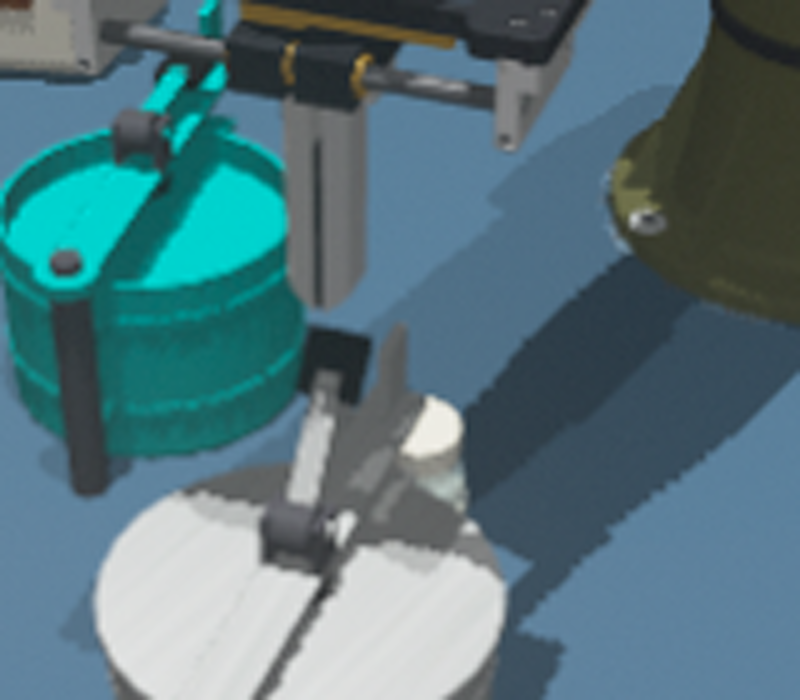

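{"op": "step_arm", "data": {"motion": [[[0.02,0,0.002,0,0,0],[0.008,0,0,0,0,0],[0.004,0,-0.004,0,0,0],[0.004,0,-0.004,0,0,0],[0.005,0,-0.004,0,0,0],[0.005,0,-0.004,0,0,0],[0,0,0,0,0,0]]]}}

```text
time_s: 10.95
ee_pos: [0.5085, -0.0671, 0.154]
eef_rot: [-2.595, 1.571, -2.495]
force: [-0.1, -0.8, 0.7]
grip_width: 0.0003
```

```bash
python3 - <<'E'
from h import *
o,p,R=state();print(p,yaw(R),o["force"])
a=YC;ex=np.array([np.cos(a),np.sin(a)]);H=P-.105*ex
d=p[:2]-H;print("h",-d@ex,"lat",d@[-ex[1],ex[0]])
s=cam("scene");crop(s,220,90,160,140,5,"pics/s12.png")
E
```

```text
[ 0.50849201 -0.06709778  0.15403979] 95.74162201838404 [-0.126982   -0.78791808  0.70844449]
h 0.04715905987174971 lat 0.00101965818259321
```

View pics/s12.png

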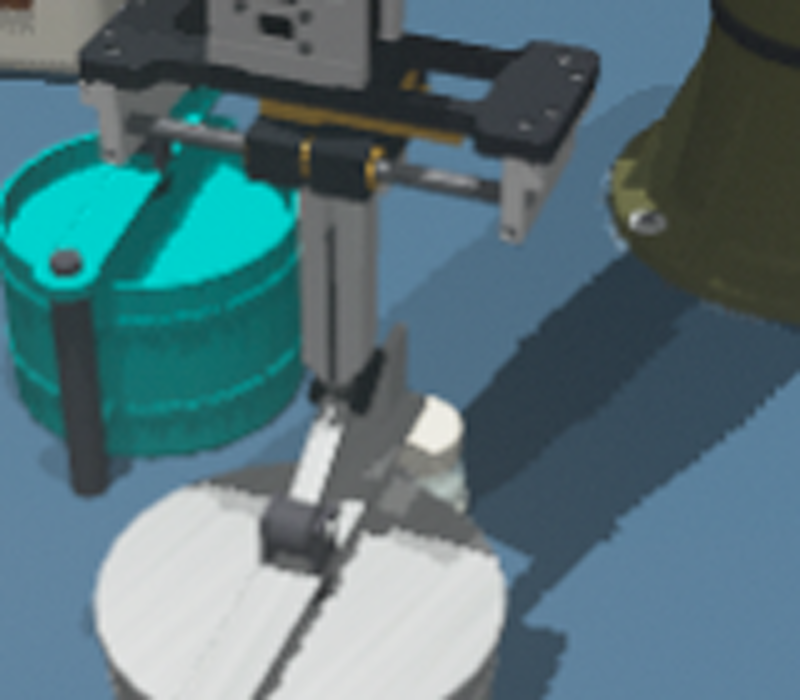

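{"op": "step_arm", "data": {"motion": [[[0.006,0,-0.003,0,0,0],[0.006,0,-0.003,0,0,0],[0.006,0,-0.002,0,0,0],[0.006,0,-0.002,0,0,0],[0.005,0,-0.001,0,0,0],[0,0,0,0,0,0]]]}}

```text
time_s: 11.75
ee_pos: [0.4977, -0.0681, 0.1244]
eef_rot: [2.849, 1.57, 2.95]
force: [-0.0, -0.1, -0.3]
grip_width: 0.0002
```

{"op": "step_arm", "data": {"motion": [[[0.003,0,0,0,0,0],[0,0,0,0,0,0]]]}}

```text
time_s: 12.0
ee_pos: [0.4979, -0.0681, 0.1217]
eef_rot: [2.821, 1.571, 2.922]
force: [-1.2, 0.2, 1.0]
grip_width: 0.0003
```

{"op": "step_arm", "data": {"motion": [[[0.002,0,0,0,0,0],[0,0,0,0,0,0]]]}}

```text
time_s: 12.25
ee_pos: [0.4979, -0.0681, 0.1197]
eef_rot: [3.141, 1.571, -3.041]
force: [-1.2, -0.4, 2.1]
grip_width: 0.0008
```

{"op": "step_arm", "data": {"motion": [[[0.002,0,0,0,0,0],[0,0,0,0,0,0]]]}}

```text
time_s: 12.5
ee_pos: [0.4979, -0.0681, 0.1177]
eef_rot: [2.875, 1.571, 2.975]
force: [-1.0, -0.9, 1.4]
grip_width: 0.0007
```

```bash
python3 - <<'E'
from h import *
s=cam("scene");crop(s,220,90,160,140,5,"pics/s13.png")
E
```

```text
(no output)
```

View pics/s13.png

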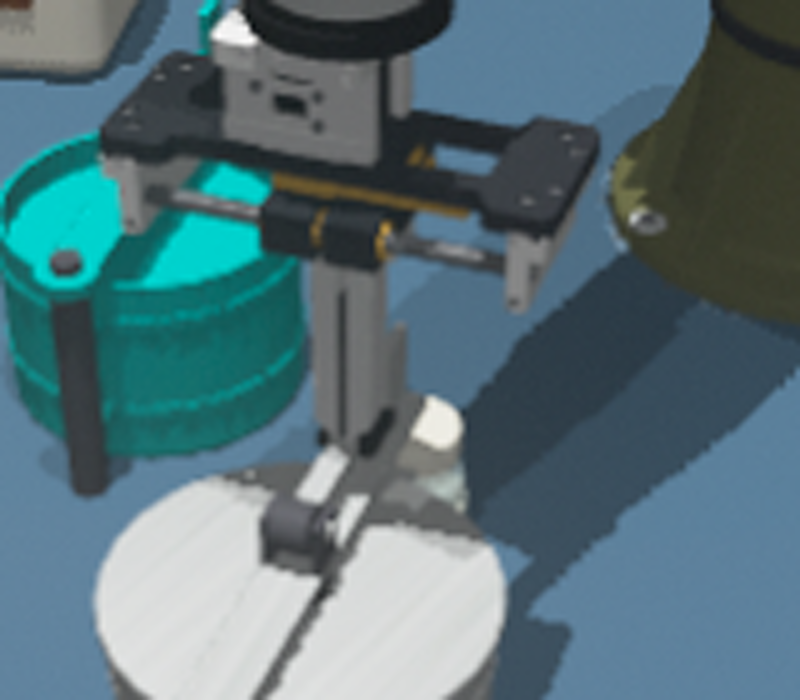

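{"op": "step_arm", "data": {"motion": [[[0.002,0,0,0,0,0],[0.002,0,0,0,0,0],[0,0,0,0,0,0]]]}}

```text
time_s: 12.92
ee_pos: [0.4982, -0.0682, 0.1159]
eef_rot: [-0.373, 1.569, -0.273]
force: [-12.5, 1.8, 26.3]
grip_width: 0.0001
```

{"op": "step_arm", "data": {"motion": [[[0.002,0,0,0,0,0],[0,0,0,0,0,0]]]}}

```text
time_s: 13.18
ee_pos: [0.4984, -0.0682, 0.1154]
eef_rot: [-0.358, 1.568, -0.257]
force: [-20.2, 2.5, 43.6]
grip_width: 0.0005
```

{"op": "step_arm", "data": {"motion": [[[0.002,0,0,0,0,0],[0,0,0,0,0,0]]]}}

```text
time_s: 13.42
ee_pos: [0.4986, -0.0683, 0.1149]
eef_rot: [-0.372, 1.567, -0.271]
force: [-27.5, 3.8, 58.8]
grip_width: 0.0003
```

{"op": "step_arm", "data": {"motion": [[[0.002,0,0,0,0,0],[0,0,0,0,0,0]]]}}

```text
time_s: 13.68
ee_pos: [0.4988, -0.0683, 0.1145]
eef_rot: [-0.382, 1.566, -0.281]
force: [-36.0, 5.9, 76.6]
grip_width: 0.0005
```

{"op": "step_arm", "data": {"motion": [[[-0.01,0,0,0,0,0],[-0.04,0,0,0,0,0],[-0.06,0,0,0,0,0],[-0.03,0.04,0,0,0,0],[0,0.06,0,0,0,0],[0,0.06,0,0,0,0],[0,0.06,0,0,0,0],[0,0,0,0,0,0],[0,0,0,0,0,0]]]}}

```text
time_s: 14.8
ee_pos: [0.476, 0.1506, 0.2476]
eef_rot: [-2.296, 1.571, -2.196]
force: [0.8, -0.2, -0.7]
grip_width: 0.0004
```

```bash
python3 - <<'E'
from h import *
s=cam("scene");crop(s,220,120,160,140,5,"pics/s14.png")
t=cam("top");crop(t,220,150,160,150,5,"pics/t14.png")
a=YC;ex=np.array([np.cos(a),np.sin(a)]);H=P-.105*ex
for h in (0,.05,.078):print(h,(proj(s,np.r_[H-h*ex,.156])-[220,120])*5,(proj(t,np.r_[H-h*ex,.156])-[220,150])*5)
E
```

```text
0 [[292.98075409 358.69319303]] [[340.738162   351.39767831]]
0.05 [[338.06185132 285.01956494]] [[353.29406501 461.03202352]]
0.078 [[361.7531438  246.31197301]] [[360.37153347 522.8820469 ]]
```

View pics/s14.png

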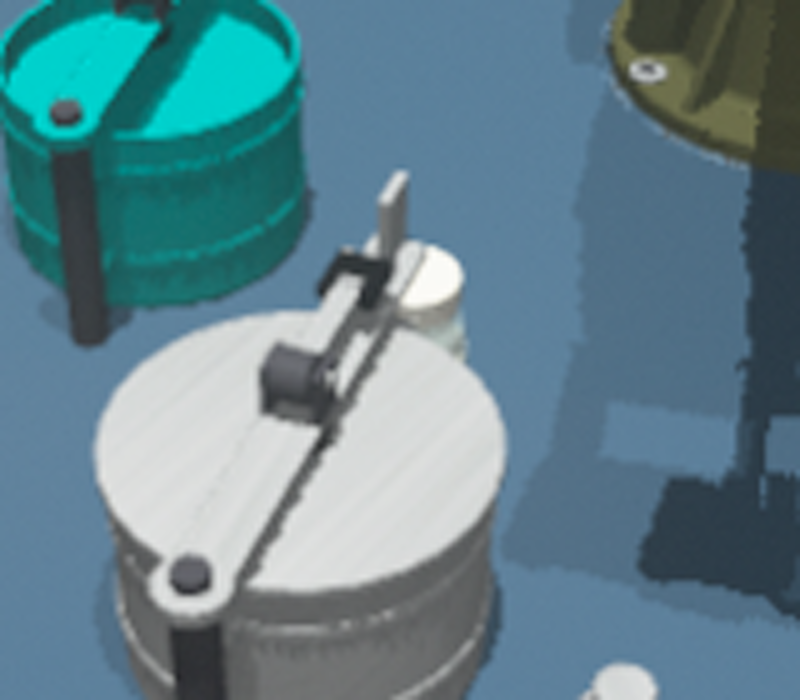

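View pics/t14.png

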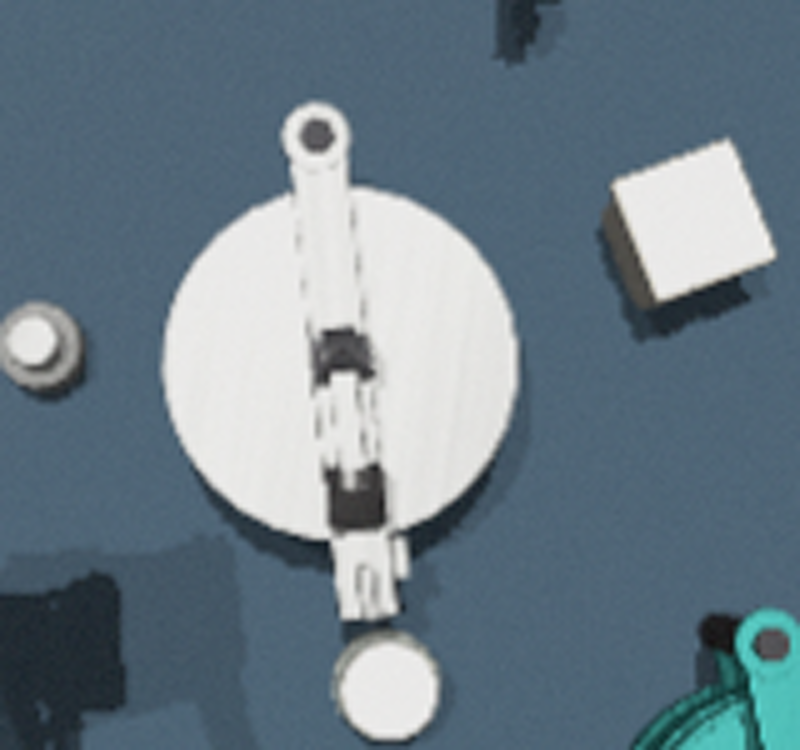

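```bash
python3 - <<'E'
from h import *
t=cam("top");T=lambda x,y:(220+x/5-.4,150+y/5-.4)
e=onz(t,T(370,616),.134);d=P-e[:2];print(e,np.hypot(*d),np.arctan2(d[1],d[0])-YC)
print("jar",onz(t,T(390,690),.085),"wt",onz(t,T(31,340),.06),"tub",onz(t,T(693,212),.086),"lid",onz(t,T(341,362),.116))
from station import ticket
print(get_obs()["force"]);ticket.hand_in()
E
```

```text
[ 0.43638916 -0.074577    0.134     ] 0.22464944750523105 -0.0032880410141827993
jar [ 0.39940539 -0.0849288   0.085     ] wt [0.57244408 0.09058067 0.06      ] tub [ 0.6287027  -0.23662222  0.086     ] lid [ 0.5548994  -0.06318035  0.116     ]
[-0.35406841 -0.11307813  0.89933323]
the job is handed in; nothing more can be done
```

I swung the clamp strap over the lid to its stop, then pushed the cam lever fully down. The fingers stayed closed throughout, and I handed the job in at about 15 s.

- **Strap:** I pushed on the tab's +y face until the force rose to 38 N with almost no further movement. In the last pictures the strap is 0.003 rad from the closed direction, which I took from the pivot and the lid centre.
- **Lever:** I pushed the pad from above until the force reached 77 N with almost no further movement. The lever end in the last pictures lies where a level lever should be, to within about 2 pixels.
- **Lid and bystanders:** The lid, jar and weight measured within about 1 mm of where they started. The tub measured 5 mm off, which I put down to reading its centre roughly by eye the first time; nothing went near it. The arm was clear of everything at hand-in.
- **Fingertip height disagreement:** The reported tool height did not match the pictures. The fingertip appeared, and made contact, about 35 to 40 mm higher than reported, so I set heights from the pictures and by touch. I did not find the cause.

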